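# Seat the grinding jar on the sample mill

## Robot

A 6-joint arm with a two-finger parallel gripper is mounted at the origin on the work surface. World frame = base frame: x ahead of the robot, y to its left, z up, the work surface at z = 0. Lengths are in m, angles in rad, forces in N, time in s.
With the tool pointing down it reaches from about 0.275 to 0.875 m from the base axis. Payload 12.5 kg.
Tool frame: the origin (TCP) lies midway between the tips of the shut fingers; the grasp point (between the pads) lies 19 mm behind it; x points along the fingers, y is the direction in which the jaws open and shut, and the axes are right-handed (so a half turn about x gives the same grasp; the last joint's range is limited). The gripper opens to 85 mm and grips with 20 to 120 N. Pads are 22 mm wide; open, the fingers measure 114 mm over their backs; the gripper's body (76 mm by 85 mm) begins 54 mm behind the grasp point. The pads swing forward as they close: fully open they stand 13 mm farther back than shut.
Start: joints at [1.19, 0.351, 1.652, -0, 1.139, -0.085], TCP at [0.16, 0.526, 0.231] pointing down, gripper open.
Joint ranges: [-2.75, 2.75], [-0.79, 2.1], [0.01, 2.65], [-1.57, 4.71], [0.07, 3.14], [-2.87, 2.87]. Speed limits (rad/s): [2.22, 2.22, 2.79, 3.14, 3.14, 3.14].

## Interface

Orientations are given as a unit quaternion [x, y, z, w].
In Python, from bench import status, vision, close_job gives the robot as it stands.
- The arm moves only by the tool step_arm, never from a script. Its argument "moves" is one flat list of numbers, 7 for each row, row after row: the finger opening in cm, from 0 to 8.54, then the shift along the tool's x, y, z in cm, then the turn, a rotation vector about the tool's x, y, z in degrees. A call has 1 to 20 rows; each row is the pose to reach, as a shift and turn from the pose commanded when the call began, along the tool's axes at that moment; what a row does not reach only later rows make up. A row lasts 1/8 s, in which the tool goes at most 62.5 mm and 10.7 degrees, less where a joint would pass 70% of its speed; a pose out of reach is approached as far as the arm can. A call with a gripper value outside its range is refused whole. The fingers move at their own pace and stop on an object; "newtons" is the grip in N (left out, the last holds). Time passes only in rows, so rows that repeat a pose let the fingers close. It gives the time, the measured TCP pose, the force and the opening at its end, in the units of the state.
- status.get_state(): the state, without advancing time (a new reading comes with each control period).
- vision.grab_frame(name): name is "scene" or "top"; returns a dict with "color" (420x560x3 uint8, red, green, blue), "fov_y" (degrees; the focal length in pixels is half the picture's height over the tangent of half this angle, whatever the lens; pixels are square), "cx", "cy" (the principal point, pixels), "rvec" (rotation vector, rad) and "tvec" (3), from world to camera coordinates, as OpenCV has them. Camera axes: x right, y down, z forward; pixel columns grow to the right and rows downward; lengths in m; the calibration is good to about 2 mm. A picture is of the moment at which its call begins. There is no depth.
- close_job(): hands the job in, once; it reports no verdict.
The state is a dict: "t": time; "joints": joint angles; "dq": joint speeds; "effort": joint torques, N m; "tool_pos": TCP position; "ee_rot": TCP orientation; "contact_force": force on the tool from outside, world axes, zero at the start; "torque": the same for the moment, N m; "finger_gap": finger opening in m.
Only numpy, scipy, OpenCV 4.12 (cv2) and the standard library are available. Lean on these libraries where they do the work, as an engineer would, in place of code of your own. Each camera call takes 0.05 s, during which the arm holds its last target.

## Task

Pick up the lidded grinding jar by the bar on its lid and seat it fully home on the sample mill, so that the mill's large peg comes up through the large hole of the jar's plate and the small peg through the small hole, the plate flat on the deck. Lower it rather than dropping it, keep it upright, let go of it, and leave the other things on the bench where they are.

Things in the scene. Friction and masses are not known exactly. Their poses are not given: they have to be found in the camera images.
- mill: White mill base fixed to the bench, 200 (x) x 220 (y) x 70 mm high, flat deck on top, black control panel on its -x face. Two upright steel pegs on the deck, 70 mm either side of its centre: large (22 mm diameter) at +y, small (12 mm) at -y; both 30 mm high, the last 10 mm tapering to a diameter 9 mm less. Origin: centre of underside; z up. Varies: left or right of the robot, yaw within 0.5 rad.
- mill_seat (a point): Centre of the mill's deck surface, midway between the pegs, 70 mm above the bench. Axes as those of the mill. When seated, the jar's origin lies here and the jar's axes match the mill's.
- peg_large (a point): Centre of the top of the mill's large peg, 30 mm above the deck.
- peg_small (a point): Centre of the top of the mill's small peg, 30 mm above the deck.
- jar: Lidded grinding jar, one loose rigid piece, 0.4 to 0.65 kg, 135 mm high, upright on the bench: steel cylinder (90 mm across) on a plate 60 (x) x 200 (y) x 12 mm; grey lid (96 mm across, top at 94 mm) with a white bar on it. The plate has a through hole either side, 70 mm from centre: large (26 mm) at +y, small (16 mm) at -y. Origin: centre of underside; z up; yaw within 0.8 rad of the world's.
- hole_large (a point): Centre of the large hole at the underside of the jar's plate.
- hole_small (a point): Centre of the small hole at the underside of the jar's plate.
- jar_grip (a point): Centre of the top of the bar on the jar's lid, 135 mm above the jar's underside. The bar is 20 mm thick along the jar's x, 76 mm long along its y, and stands 41 mm above the lid: pinch it across its thickness (along the jar's x). The jar's centre of mass lies on the axis below it.
- beaker: Bystander: an empty glass beaker, 72 mm wide, 95 mm high, beyond the work. Origin: centre of its underside.
- bottle: Bystander: an amber bottle, 70 mm wide, about 150 mm high, to the left of the work. Origin: centre of its underside.
- tray: Bystander: a clear divided specimen tray, 128 x 86 x 22 mm, beyond the work. Origin: centre of its underside.
- dishes: Bystander: a stack of three flat specimen dishes as one piece, 92 mm wide, 48 mm high, to the right of the work. Origin: centre of its underside.
Mind the look-alikes: they are no part of the job. Leave any purple look-alike of the jar alone.

How it is judged:
At the end, for the whole second after the job is handed in: The jar's underside is flat on the mill's deck (height within 3 mm, tilt under 0.03 rad), its centre within 5 mm of the deck's centre and its y axis within 0.08 rad of the mill's, the large hole over the large peg and the small hole over the small peg (each within 6 mm), the jar let go and at rest (horizontal distance between jar and mill_seat below 0.005 m and z of jar in the frame of mill_seat between -0.003 and 0.003 m and angle between the y axis of jar and the y axis of mill, either way round below 0.08 rad and angle between jar's own z axis and vertical below 0.03 rad and horizontal distance between hole_large and peg_large below 0.006 m and horizontal distance between hole_small and peg_small below 0.006 m and linear speed of jar below 0.01 m/s and angular speed of jar below 0.05 rad/s and contact force between the fingers and jar below 0.1 N); the robot touches nothing.
It fails at once if a bystander (beaker, bottle, tray or dishes) is moved more than 30 mm or tipped more than 0.5 rad (distance of any of beaker, bottle, tray, dishes from where it was at the start of the episode above 0.03 m or angle between any of beaker, bottle, tray, dishes's own z axis and vertical above 0.5 rad).
It fails at once if the jar is tipped more than 0.5 rad (angle between jar's own z axis and vertical above 0.5 rad).
It fails at once if the jar is dropped: it falls unheld faster than 0.5 m/s (a free fall of about 13 mm) (linear speed of jar above 0.5 m/s and contact force between the fingers and jar below 0.1 N).
It also fails if it takes over 42 s, if anything falls off the work surface, if the arm or the gripper's body presses on something with over 40 N, if the wrist force passes 120 N, or if a joint passes its speed limit or range.

## Working session

There is one attempt and no reset: what is moved stays moved. The work goes in short steps, Python scripts to look and compute and a tool call to move; the robot and the scene stay as the last step left them, time stands still between calls to the robot, and variables do not carry over. Pictures are saved under pics/ and viewed, and the job is handed in when it is done.

Besides the shell and the picture viewer there is one more tool, called after "Emit:" as name(argument=value, ...) on one line, values as JSON. step_arm: Moves the arm, as the interface text tells. Its arguments: {"type":"object","properties":{"moves":{"type":"array"},"newtons":{"type":"number"}},"required":["moves"]}

```bash
mkdir -p pics; ls; python3 - <<'E'
from bench import status, vision
import cv2,json
print(status.get_state())
for n in ("scene","top"):
    f=vision.grab_frame(n); cv2.imwrite(f"pics/{n}0.png",f["color"][...,::-1])
    print(n,{k:v for k,v in f.items() if k!="color"})
E
```

```text
pics
{'t': 0.0, 'joints': array([ 1.19040704e+00,  3.51268501e-01,  1.65244294e+00,  1.04419465e-05,
        1.13912753e+00, -8.46227559e-02]), 'dq': array([-1.84670554e-04,  4.43614313e-04, -1.34497875e-03,  2.98287033e-04,
       -6.90702765e-05, -2.50230459e-03]), 'effort': array([-9.88751999e-04, -5.06094110e+01, -2.91411710e+01, -1.92083589e-04,
        4.37912444e-03,  2.72730455e-05]), 'tool_pos': array([0.16016576, 0.52579892, 0.2307336 ]), 'ee_rot': array([ 0.10376203,  0.69949327, -0.10461805,  0.69928368]), 'contact_force': array([0.42558915, 0.47691755, 0.11483405]), 'torque': array([-0.02566892, -0.03346735, -0.04369022]), 'finger_gap': 0.0856686942799732}
scene {'fov_y': 42.55772959683625, 'cx': 269.8635892444991, 'cy': 217.02244862145903, 'rvec': array([ 1.31088596,  2.07673526, -1.03730116]), 'tvec': array([ 0.17070565, -0.26354738,  2.73585134])}
top {'fov_y': 44.261831336224226, 'cx': 291.7823569427607, 'cy': 208.0627484620268, 'rvec': array([ 2.17309729, -2.1881411 ,  0.09224056]), 'tvec': array([0.08575845, 0.57089789, 2.20394866])}
```

View pics/scene0.png

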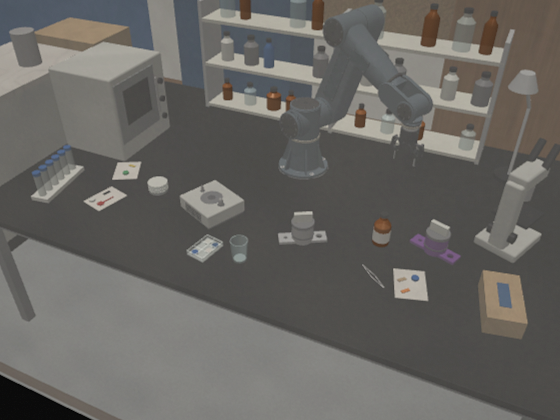

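View pics/top0.png

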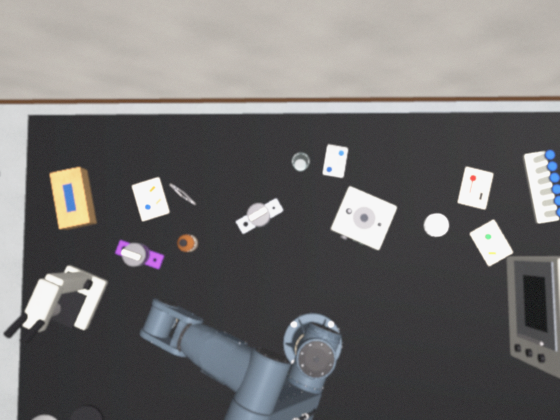

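The top view shows two jar shapes: a grey and white one at (260,215), and a purple one at (137,255). The grey one fits the description, so the purple one is the look-alike to leave alone. The mill is at (364,217). I'll enlarge both before reaching.

```bash
cat > h.py <<'E'
import numpy as np,cv2
from bench import status, vision
def grab(n):
    f=vision.grab_frame(n); h=f["color"].shape[0]
    fl=h/2/np.tan(np.radians(f["fov_y"]/2))
    f["K"]=np.array([[fl,0,f["cx"]],[0,fl,f["cy"]],[0,0,1]])
    f["R"]=cv2.Rodrigues(f["rvec"])[0]; return f
def ray(f,px,z):
    px=np.atleast_2d(np.float64(px)); d=np.c_[px,np.ones(len(px))]@np.linalg.inv(f["K"]).T@f["R"]
    c=-f["R"].T@f["tvec"]; return c+d*((z-c[2])/d[:,2])[:,None]
def proj(f,p): return cv2.projectPoints(np.float64(np.atleast_2d(p)),f["rvec"],f["tvec"],f["K"],None)[0].reshape(-1,2)
E
python3 - <<'E'
from h import *
f=grab("top"); im=f["color"][...,::-1]
a=im[180:250,225:295]; b=im[180:255,325:400]
cv2.imwrite("pics/cropA.png",np.hstack([cv2.resize(a,(390,390),interpolation=cv2.INTER_CUBIC),cv2.resize(b,(390,390),interpolation=cv2.INTER_CUBIC)]))
f=grab("scene"); im=f["color"][...,::-1]
a=im[200:255,270:335]; b=im[175:230,175:250]
cv2.imwrite("pics/cropB.png",np.hstack([cv2.resize(a,(390,330),interpolation=cv2.INTER_CUBIC),cv2.resize(b,(400,330),interpolation=cv2.INTER_CUBIC)]))
E
```

```text
(no output)
```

View pics/cropA.png

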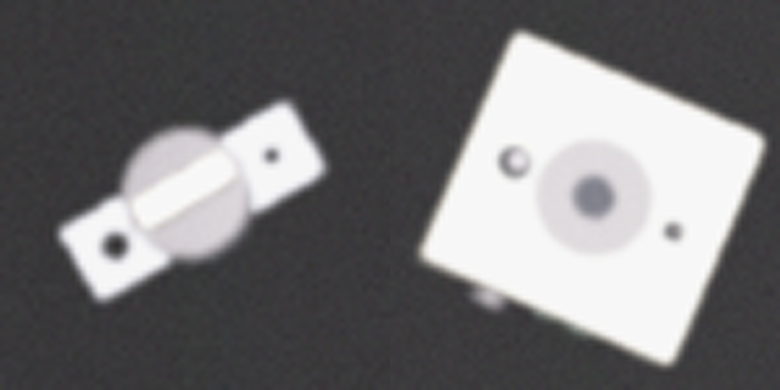

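View pics/cropB.png

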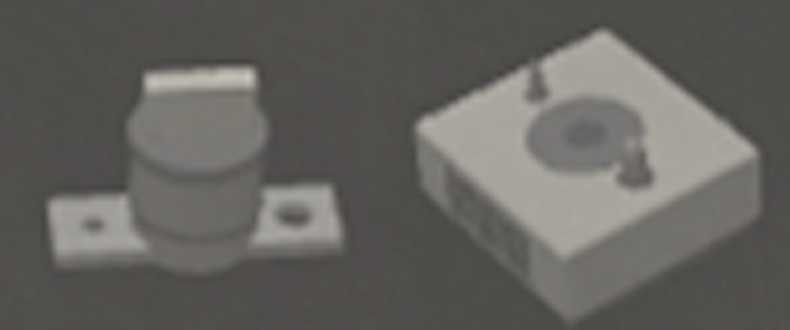

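Confirmed: the grey jar has its large hole lower-left (+y) and its small hole upper-right. The mill's large peg is also on its left (+y). Now measuring.

```bash
cat > meas.py <<'E'
from h import *
def avg(n,k=4):
    fs=[grab(n) for _ in range(k)]; f=fs[0]; f["g"]=np.mean([cv2.cvtColor(x["color"],cv2.COLOR_RGB2GRAY).astype(np.float32) for x in fs],0).astype(np.float32); f["c"]=np.mean([x["color"].astype(np.float32) for x in fs],0); return f
S=8
def up(g,x0,y0,x1,y1):
    return cv2.resize(g[y0:y1,x0:x1],None,fx=S,fy=S,interpolation=cv2.INTER_CUBIC)
def topx(p,x0,y0): return (np.float64(p)+.5)/S-.5+[x0,y0]
def mm(m):
    c,_=cv2.findContours(m.astype(np.uint8),cv2.RETR_EXTERNAL,cv2.CHAIN_APPROX_NONE)
    return sorted(c,key=cv2.contourArea,reverse=True)
E
python3 - <<'E'
from meas import *
f=avg("top"); np.savez("top0.npz",g=f["g"]); 
for name,(x0,y0,x1,y1),z in (("mill",(325,180,400,255),.07),("jarplate",(225,190,295,240),.012)):
    g=up(f["g"],x0,y0,x1,y1); print(name,g.min(),g.max(),np.percentile(g,[5,50,95]))
    th=(np.percentile(g,5)+np.percentile(g,98))/2
    c=mm(g>th)[0][:,0]; w=ray(f,topx(c,x0,y0),z)[:,:2]
    r=cv2.minAreaRect(np.float32(w*1000)); print("rect",r)
    # edge fit: for each side
    dk=mm((g<th+ (30 if name=="mill" else 20)))
    for q in dk[:12]:
        a=cv2.contourArea(q)
        if a<40: continue
        m=cv2.moments(q); p=topx([m["m10"]/m["m00"],m["m01"]/m["m00"]],x0,y0); print("dark",a/S/S,p,ray(f,p,z)[0])
print("cam",-f["R"].T@f["tvec"])
g=up(f["g"],225,190,295,240)
for th in (225,232,238,243):
  for q in mm(g>th)[:4]:
    m=cv2.moments(q); p=topx([m["m10"]/m["m00"],m["m01"]/m["m00"]],225,190)
    r=cv2.minAreaRect(np.float32(ray(f,topx(q[:,0],225,190),.135)[:,:2]*1000)) 
    print(th,m["m00"]/64,p,ray(f,p,.135)[0],r)
E
```

```text
mill 54.908684 251.39737 [ 58.59209747  73.07403183 247.11200333]
rect ((520.9476928710938, -218.4893798828125), (224.83514404296875, 215.4788818359375), 66.0454330444336)
dark 5606.265625 [362. 217.] [ 0.52779694 -0.2139642   0.07      ]
jarplate 48.10048 249.92633 [ 55.34612484  57.5548687  246.05107346]
rect ((547.0804443359375, 226.6321258544922), (98.02339172363281, 206.59976196289062), 30.341428756713867)
dark 3485.015625 [259.5 214.5] [0.54539316 0.22177725 0.012     ]
cam [0.38880314 0.08786793 2.24316293]
225 295.09375 [266.81064347 209.85295104] [0.55563014 0.18442795 0.135     ] ((545.3027954101562, 193.58982849121094), (57.19984436035156, 137.22886657714844), 29.773670196533203)
225 160.59375 [244.72706671 224.11642789] [0.49779499 0.27480976 0.135     ] ((499.4423522949219, 273.1990966796875), (56.9097785949707, 55.46559524536133), 30.74238395690918)
232 272.0234375 [267.02392192 209.77179186] [0.55595756 0.18355369 0.135     ] ((545.6812744140625, 193.34800720214844), (56.19577407836914, 135.5938720703125), 29.564167022705078)
232 114.9609375 [244.44814673 224.34265347]
[... 501 characters left out ...]
8125 [257.55565842 213.38293894] [0.54139733 0.2223424  0.135     ] ((541.6444702148438, 222.4043731689453), (23.23060417175293, 79.14130401611328), 29.99551010131836)
243 135.5625 [273.62346559 207.27644508] [0.56602773 0.15648943 0.135     ] ((565.9174194335938, 157.3076171875), (53.23884582519531, 50.33799743652344), 29.451168060302734)
243 87.640625 [257.51821106 213.42262064] [0.54123557 0.22249588 0.135     ] ((541.4371337890625, 222.39268493652344), (21.537099838256836, 77.0383071899414), 30.098560333251953)
243 80.4609375 [244.05035076 224.58446006] [0.49590051 0.27757256 0.135     ] ((498.4356384277344, 274.2074890136719), (53.187591552734375, 49.15345764160156), 31.388591766357422)
```

```bash
python3 - <<'E'
from meas import *
f=grab("top"); f["g"]=np.load("top0.npz")["g"]
def dark(px,z,r=4,bgr=None):
    # intensity-weighted centroid of darkness in a window
    x,y=px; x0,y0=int(x)-r,int(y)-r; w=f["g"][y0:y0+2*r+1,x0:x0+2*r+1]
    d=np.clip(np.percentile(w,85)-w-8,0,None); yy,xx=np.mgrid[:2*r+1,:2*r+1]
    p=[x0+(d*xx).sum()/d.sum(),y0+(d*yy).sum()/d.sum()]
    return np.array(p),ray(f,p,z)[0]
for n,px,z in (("holeL",(245.5,224),.012),("holeS",(273.5,207.5),.012)):
    print(n,*dark(px,z))
    print(n,*dark(px,z,3))
for n,px in (("pegL",(348.8,210.8)),("pegS",(389.5,224.3))):
    print(n,*dark(px,.07),dark(px,.10,3)[1])
# mill sides: quad
x0,y0,x1,y1=325,180,400,255
g=up(f["g"],x0,y0,x1,y1); c=mm(g>150)[0]
w=ray(f,topx(c[:,0],x0,y0),.07)[:,:2]
# corner estimate: project normals
for ang in (np.arctan2(*0*np.ones(2)),):pass
ct=w.mean(0); 
best=cv2.minAreaRect(np.float32(w*1000))[2]; a=np.radians(best-90)
for it in range(3):
    ex=np.array([np.cos(a),np.sin(a)]); ey=np.array([-ex[1],ex[0]])
    u=(w-ct)@ex; v=(w-ct)@ey; L=[]
    for s,t,e in ((u,v,"u"),(v,u,"v")):
        for sg in (1,-1):
            lim=np.median(s[(sg*s>.08)&(abs(t)<.07)]); m=(abs(s-lim)<.006)&(abs(t)<.085)
            pf=np.polyfit(t[m],s[m],1); L.append((e,sg,pf,m.sum()))
    sl=[-L[0][2][0],-L[1][2][0],L[2][2][0],L[3][2][0]]; a+=np.mean(sl)
print("yaw",a,np.degrees(a)); print("slopes",sl); print([(l[0],l[1],l[2][1]) for l in L],ct)
u0=(L[0][2][1]+L[1][2][1])/2; v0=(L[2][2][1]+L[3][2][1])/2; print("centre",ct+u0*ex+v0*ey, "size",L[0][2][1]-L[1][2][1],L[2][2][1]-L[3][2][1])
h=cv2.resize(f["g"][180:255,325:400],(600,600),interpolation=cv2.INTER_CUBIC); cv2.imwrite("pics/mill.png",h)
E
```

```text
holeL [245.30909591 223.60663855] [0.50634295 0.28320177 0.012     ]
holeL [245.25128357 223.6585703 ] [0.50611991 0.2834516  0.012     ]
holeS [273.26570248 207.44545455] [0.57564307 0.16204711 0.012     ]
holeS [273.26570248 207.44545455] [0.57564307 0.16204711 0.012     ]
pegL [347.94859155 210.98732394] [ 0.55363474 -0.15508709  0.07      ] [ 0.55169302 -0.15139302  0.1       ]
pegS [391.46072067 224.79944229] [ 0.49402435 -0.33752766  0.07      ] [ 0.4931368  -0.32959413  0.1       ]
yaw -0.4174743732483056 -23.91951964199715
slopes [np.float64(-0.0012067515099366726), np.float64(0.0034548324736827906), np.float64(-0.0005490181113799402), np.float64(-0.0016990632111400614)]
[('u', 1, np.float64(0.10391546415020629)), ('u', -1, np.float64(-0.10046170423508094)), ('v', 1, np.float64(0.11150062229489867)), ('v', -1, np.float64(-0.11240412806888338))] [ 0.52415941 -0.21945573]
centre [ 0.52555481 -0.22056885] size 0.20437716838528724 0.22390475036378205[ WARN:0@1.405] global loadsave.cpp:1063 imwrite_ Unsupported depth image for selected encoder is fallbacked to CV_8U.
```

View pics/mill.png

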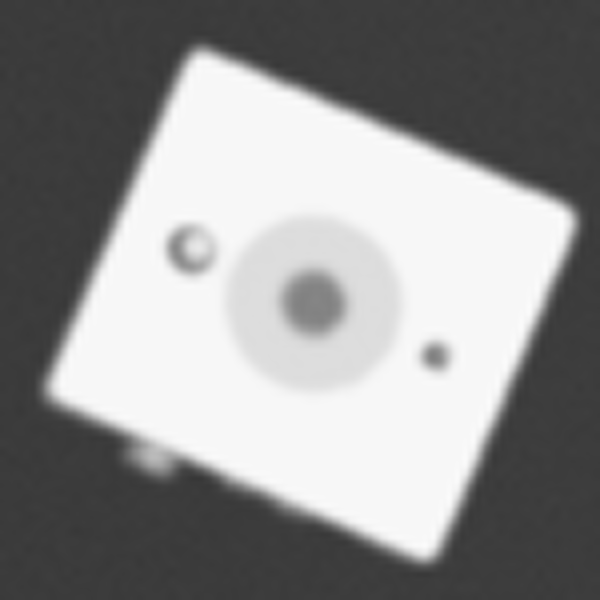

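```bash
python3 - <<'E'
from meas import *
f=grab("top"); f["g"]=np.load("top0.npz")["g"]
np.set_printoptions(precision=4,suppress=True)
C=np.array([.52555,-.22057]);a=-.4175; ey=np.array([-np.sin(a),np.cos(a)])
print("pred",C+.07*ey,C-.07*ey, proj(f,[[*(C-.07*ey),.07],[*(C-.07*ey),.1],[*(C+.07*ey),.07],[*(C+.07*ey),.1],[*C,.07]]))
g=up(f["g"],325,180,400,255)
for (x,y),ths,r in (((190,250),(200,215,230),40),((434,355),(200,215,230),35),((313,302),(180,195),60),((313,302),(232,238),120)):
    for th in ths:
        w=(g[y-r:y+r,x-r:x+r]<th); c=mm(w)[0]
        (cx,cy),rad=cv2.minEnclosingCircle(c); m=cv2.moments(c)
        p=topx([m["m10"]/m["m00"]+x-r,m["m01"]/m["m00"]+y-r],325,180)
        p2=topx([cx+x-r,cy+y-r],325,180)
        print((x,y),th,cv2.contourArea(c)/64,p,ray(f,p,.07)[0],"circ",ray(f,p2,.07)[0],rad/8*4.2)
# colours of +y face strip and scene view
s=avg("scene"); np.savez("sc0.npz",g=s["g"])
gg=s["g"][175:230,170:250]; h=cv2.resize(gg,(800,550),interpolation=cv2.INTER_CUBIC)
for q in proj(s,[[*(C+.07*ey),.07],[*(C+.07*ey),.1],[*(C-.07*ey),.07],[*(C-.07*ey),.1],[*C,.07]]+[[*(C+sx*.1*np.array([np.cos(a),np.sin(a)])+sy*.11*ey),.07] for sx in(1,-1) for sy in (1,-1)]):
    p=(q-[170,175]+.5)*10-.5; cv2.drawMarker(h,(int(p[0]),int(p[1])),0,cv2.MARKER_CROSS,16,1)
cv2.imwrite("pics/scmill.png",np.uint8(np.clip(h*1.3,0,255)))
E
```

```text
pred [ 0.5539 -0.1566] [ 0.4972 -0.2846] [[378.8792 224.1407]
 [380.1082 223.7725]
 [348.3016 210.9144]
 [349.103  210.363 ]
 [363.5753 217.521 ]]
(190, 250) 200 18.25 [347.6957 211.1227] [ 0.5531 -0.154   0.07  ] circ [ 0.5543 -0.1564  0.07  ] 12.989251899719239
(190, 250) 215 26.5390625 [348.0591 210.9414] [ 0.5538 -0.1556  0.07  ] circ [ 0.5543 -0.1567  0.07  ] 14.055566024780275
(190, 250) 230 38.2421875 [348.3686 210.7923] [ 0.5544 -0.1569  0.07  ] circ [ 0.5545 -0.157   0.07  ] 15.456645154953003
(434, 355) 200 9.0859375 [378.9431 224.0598] [ 0.4975 -0.2848  0.07  ] circ [ 0.4973 -0.2849  0.07  ] 7.55041229724884
(434, 355) 215 11.90625 [378.9793 224.0701] [ 0.4975 -0.285   0.07  ] circ [ 0.4973 -0.285   0.07  ] 8.618825769424438
(434, 355) 230 15.8515625 [379.0019 224.0697] [ 0.4975 -0.2851  0.07  ] circ [ 0.4974 -0.2851  0.07  ] 9.946065759658813
(313, 302) 180 48.8984375 [363.7265 217.3987] [ 0.5261 -0.2212  0.07  ] circ [ 0.526  -0.2212  0.07  ] 17.192834758758547
(313, 302) 195 59.0703125 [363.7172 217.4185] [ 0.526  -0.2212  0.07  ] circ [ 0.5258 -0.2212  0.07  ] 18.871915912628175
(313, 302) 232 368.3046875 [363.7251 217.5062] [ 0.5256 -0.2212  0.07  ] circ [ 0.5254 -0.2211  0.07  ] 46.454461097717285
(313, 302) 238 396.578125 [363.7178 217.51  ] [ 0.5256 -0.2212  0.07  ] circ [ 0.5252 -0.2209  0.07  ] 48.190747833251955
```

View pics/scmill.png

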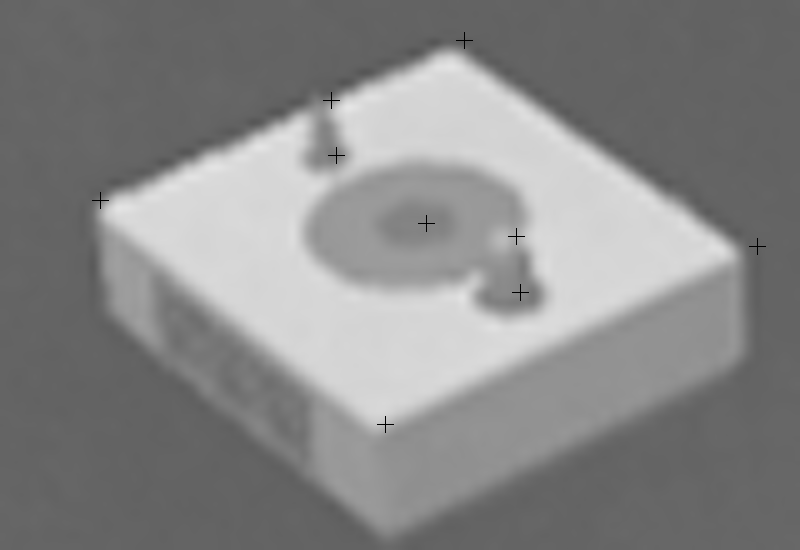

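```bash
python3 - <<'E'
from meas import *
np.set_printoptions(precision=4,suppress=True)
s=grab("scene"); s["g"]=np.load("sc0.npz")["g"]
J=np.array([.5412,.2225]);a=.522; ex=np.array([np.cos(a),np.sin(a)]);ey=np.array([-ex[1],ex[0]])
h=cv2.resize(s["g"][200:255,270:340],(700,550),interpolation=cv2.INTER_CUBIC)*1.3
P=[[*(J+.07*ey),.012],[*(J-.07*ey),.012]]+[[*(J+i*.01*ex+j*.038*ey),.135] for i in(1,-1) for j in(1,-1)]+[[*(J+i*.03*ex+j*.1*ey),.012] for i in(1,-1) for j in(1,-1)]
for q in proj(s,P):
    p=(q-[270,200]+.5)*10-.5; cv2.drawMarker(h,(int(p[0]),int(p[1])),0,cv2.MARKER_CROSS,16,1)
cv2.imwrite("pics/scjar.png",np.uint8(np.clip(h,0,255)))
# ground shift implied by 1px left in scene near mill/jar
print(ray(s,[[212,197],[211,197],[212,198],[302,237],[301,237]],.07))
E
```

```text
[[ 0.527  -0.221   0.07  ]
 [ 0.5289 -0.225   0.07  ]
 [ 0.5337 -0.217   0.07  ]
 [ 0.6152  0.2491  0.07  ]
 [ 0.6169  0.2455  0.07  ]]
```

View pics/scjar.png

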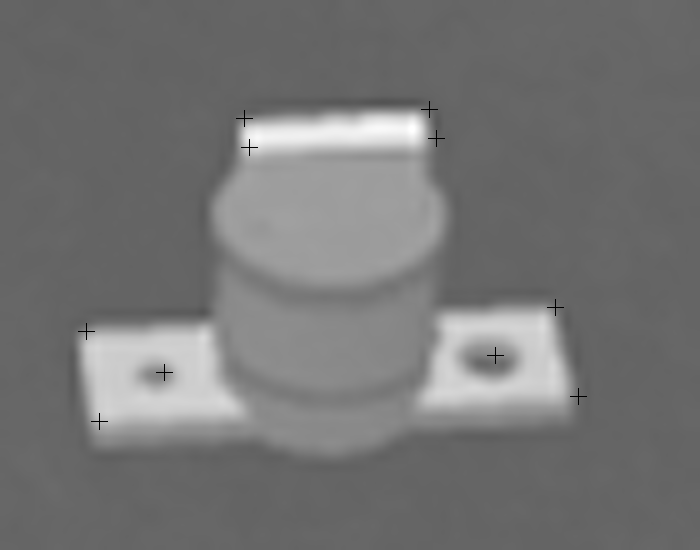

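```bash
cat > mv.py <<'E'
from h import *
from scipy.spatial.transform import Rotation as Ro
np.set_printoptions(precision=4,suppress=True)
def delta(pos,yaw,flip):
    """tool x down, tool y = +-(cos yaw, sin yaw)"""
    s=status.get_state(); R0=Ro.from_quat(s["ee_rot"])
    y=np.array([np.cos(yaw),np.sin(yaw),0])*(-1 if flip else 1); x=np.array([0,0,-1.]); z=np.cross(x,y)
    R1=Ro.from_matrix(np.c_[x,y,z])
    return R0.inv().apply(np.array(pos)-s["tool_pos"])*100, (R0.inv()*R1).as_rotvec(degrees=True), s
E
python3 - <<'E'
from mv import *
s=status.get_state(); print(Ro.from_quat(s["ee_rot"]).as_matrix(), s["t"])
for fl in (0,1):
    print(fl,delta([.543,.2215,.225],.522,fl)[:2]); print(delta([.543,.2215,.102],.522,fl)[0])
f=grab("top"); print("bottle",ray(f,[187,243],.1),"beaker",ray(f,[300,162],.09),"dishes",ray(f,[437,225],.048),"purple",ray(f,[135,255],.1))
E
```

```text
[[ 0.      0.2915  0.9566]
 [ 0.      0.9566 -0.2915]
 [-1.      0.      0.    ]] 0.75
0 (array([  0.6307, -17.9825,  45.4884]), array([43.1439, -0.0007, -0.0026]))
[ 12.9307 -17.9831  45.4884]
1 (array([  0.6307, -17.9825,  45.4884]), array([-136.8561,    0.0033,   -0.0009]))
[ 12.9307 -17.9831  45.4884]
bottle [[0.423  0.5168 0.1   ]] beaker [[0.7606 0.046  0.09  ]] dishes [[ 0.4929 -0.5357  0.048 ]] purple [[0.375 0.731 0.1  ]]
```

Emit:
step_arm(moves=[8.5,0,-1.8,4.55,4.3,0,0,8.5,0.1,-3.6,9.1,8.6,0,0,8.5,0.2,-5.4,13.65,12.9,0,0,8.5,0.3,-7.2,18.2,17.2,0,0,8.5,0.4,-9,22.75,21.5,0,0,8.5,0.4,-10.8,27.3,25.8,0,0,8.5,0.5,-12.6,31.85,30.1,0,0,8.5,0.6,-14.4,36.4,34.4,0,0,8.5,0.6,-16.2,41,38.8,0,0,8.5,0.6,-18,45.5,43.1,0,0,8.5,0.6,-18,45.5,43.1,0,0,8.5,0.6,-18,45.5,43.1,0,0], newtons=60)

```text
t: 2.3
tool_pos: [0.5427, 0.2214, 0.2251]
ee_rot: [0.354, 0.612, -0.354, 0.612]
contact_force: [0.0, 0.7, 0.5]
finger_gap: 0.0852
```

```bash
python3 - <<'E'
from mv import *
print(delta([.543,.2215,.102],.522,0))
for n,(x0,y0,x1,y1) in (("scene",(250,150,350,260)),("top",(220,180,310,270))):
    f=grab(n); cv2.imwrite(f"pics/hover_{n}.png",cv2.resize(f["color"][y0:y1,x0:x1,::-1],None,fx=6,fy=5.4 if n=="scene" else 6,interpolation=cv2.INTER_CUBIC))
E
```

```text
(array([12.312 ,  0.0339,  0.0105]), array([ 0.0576, -0.0167,  0.0257]), {'t': 2.3, 'joints': array([ 0.3079,  0.4226,  1.5616,  0.0002,  1.158 , -0.2152]), 'dq': array([ 0.0187, -0.009 ,  0.0074,  0.0006,  0.0003,  0.0006]), 'effort': array([ -1.4463, -54.4839, -29.8723,  -0.0533,  -0.022 ,   0.0016]), 'tool_pos': array([0.5427, 0.2214, 0.2251]), 'ee_rot': array([ 0.3536,  0.6124, -0.3538,  0.6121]), 'contact_force': array([0.0436, 0.6921, 0.4648]), 'torque': array([-0.0227,  0.0361,  0.0412]), 'finger_gap': 0.08519694115290921})
```

View pics/hover_scene.png

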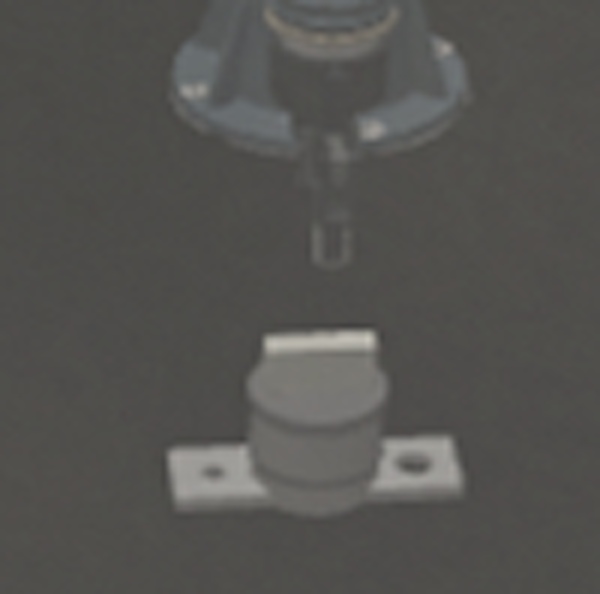

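```bash
python3 - <<'E'
from mv import *
f=grab("scene"); print(proj(f,[[.5427,.2214,.225],[.5427,.2214,.238],[.5427,.2214,.135],[.5427,.2214,.102]]))
x0,y0,x1,y1=290,180,325,225
cv2.imwrite("pics/hs2.png",cv2.resize(f["color"][y0:y1,x0:x1,::-1]*2.0,None,fx=13,fy=13,interpolation=cv2.INTER_CUBIC).clip(0,255).astype(np.uint8))
E
```

```text
[[303.907  194.2545]
 [304.017  191.54  ]
 [303.1667 212.5139]
 [302.9044 218.9841]]
```

View pics/hs2.png

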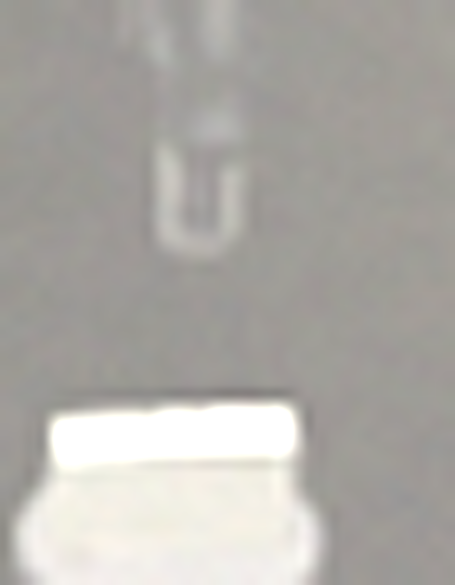

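View pics/hover_top.png

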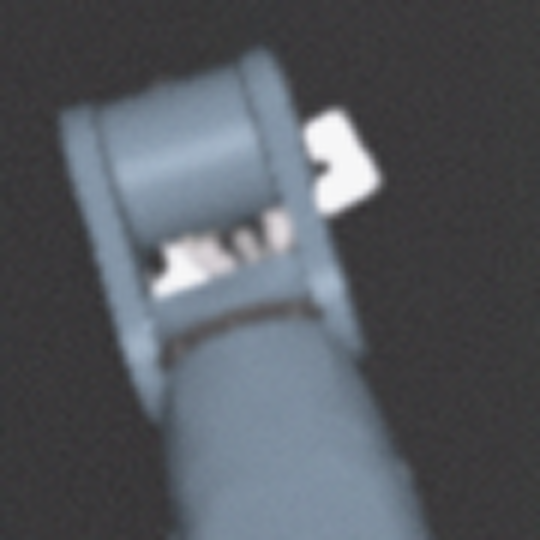

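The scene crop shows the visible finger at about (305,196) and the bar centred at about (303,213). The jaws straddle the bar, off by only a few mm along its length, so I'm descending with a small shift.

Emit:
step_arm(moves=[8.5,3.5,0,0.2,0,0,0,8.5,7,0,0.2,0,0,0,8.5,10,0,0.2,0,0,0,8.5,12.3,0,0.2,0,0,0,8.5,12.3,0,0.2,0,0,0,8.5,12.3,0,0.2,0,0,0])

```text
t: 3.2
tool_pos: [0.5444, 0.2201, 0.1034]
ee_rot: [0.354, 0.612, -0.353, 0.613]
contact_force: [-0.1, 0.7, -0.3]
finger_gap: 0.0845
```

Emit:
step_arm(moves=[1,0,0,0,0,0,0,1,0,0,0,0,0,0,1,0,0,0,0,0,0,1,0,0,0,0,0,0,1,0,0,0,0,0,0,1,0,0,0,0,0,0,1,0,0,0,0,0,0,1,0,0,0,0,0,0])

```text
t: 4.2
tool_pos: [0.5444, 0.2197, 0.1025]
ee_rot: [0.354, 0.612, -0.354, 0.612]
contact_force: [0.8, 1.9, 4.6]
finger_gap: 0.019
```

Emit:
step_arm(moves=[1,-1,0,0,0,0,0,1,-3,0,0,0,0,0,1,-6,0,0,0,0,0,1,-9,0,0,0,0,0,1,-12,0,0,0,0,0,1,-13.5,0,0,0,0,0,1,-13.5,0,0,0,0,0,1,-13.5,0,0,0,0,0])

```text
t: 5.2
tool_pos: [0.5434, 0.2193, 0.2358]
ee_rot: [0.353, 0.613, -0.355, 0.612]
contact_force: [-0.5, -0.1, -6.0]
finger_gap: 0.0189
```

```bash
python3 - <<'E'
from mv import *
print(delta([.5258,-.221,.240],-.418,0)[:2],status.get_state()["joints"])
f=grab("scene"); 
x0,y0,x1,y1=250,140,360,250
cv2.imwrite("pics/lift.png",cv2.resize(f["color"][y0:y1,x0:x1,::-1]*1.6,None,fx=5.4,fy=5.4,interpolation=cv2.INTER_CUBIC).clip(0,255).astype(np.uint8))
E
```

```text
(array([ -0.3824, -23.5059,  37.2732]), array([53.9005,  0.042 ,  0.1531])) [ 0.3042  0.4129  1.5487 -0.      1.1827 -0.2185]
```

View pics/lift.png

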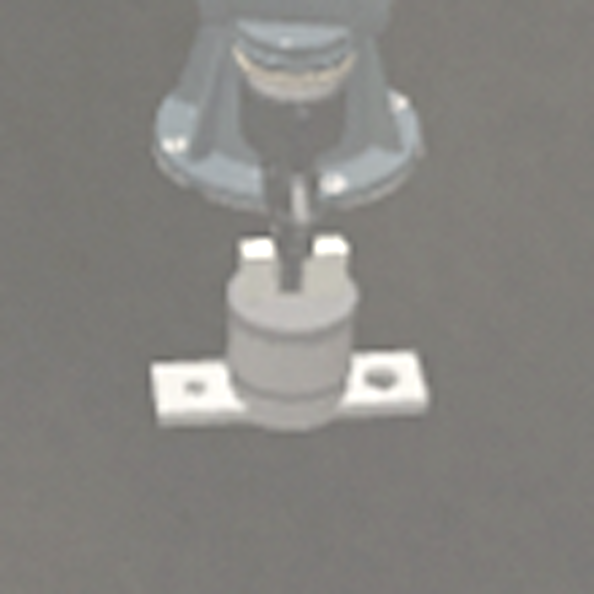

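The scene view shows the jar hanging level, with the finger about mid-bar at (290,265) in the crop. Carrying it over the mill.

Emit:
step_arm(moves=[1,0,-0.6,1,1.4,0,0,1,0,-1.9,3,4.3,0,0,1,0,-3.7,6,8.6,0,0,1,0,-5.6,9,12.9,0,0,1,0,-7.5,12,17.2,0,0,1,0,-9.3,15,21.5,0,0,1,0,-11.2,18,25.8,0,0,1,0,-13.1,21,30.1,0,0,1,0,-14.9,24,34.4,0,0,1,0,-16.8,27,38.7,0,0,1,0,-18.7,30,43,0,0,1,0,-20.5,33,47.3,0,0,1,0,-22,35.4,51,0,0,1,0,-23,37,53,0,0,1,0,-23.4,37.6,53.9,0,0,1,0,-23.4,37.6,53.9,0,0,1,0,-23.4,37.6,53.9,0,0,1,0,-23.4,37.6,53.9,0,0])

```text
t: 7.5
tool_pos: [0.5292, -0.2224, 0.2374]
ee_rot: [0.593, 0.386, -0.593, 0.386]
contact_force: [-0.5, -0.3, -5.9]
finger_gap: 0.0192
```

```bash
python3 - <<'E'
from mv import *
print(status.get_state())
f=grab("scene"); x0,y0,x1,y1=160,130,270,240
cv2.imwrite("pics/m_s.png",cv2.resize(f["color"][y0:y1,x0:x1,::-1]*1.4,None,fx=5.4,fy=5.4,interpolation=cv2.INTER_CUBIC).clip(0,255).astype(np.uint8))
f=grab("top"); x0,y0,x1,y1=320,175,410,265
cv2.imwrite("pics/m_t.png",cv2.resize(f["color"][y0:y1,x0:x1,::-1],None,fx=6.6,fy=6.6,interpolation=cv2.INTER_CUBIC))
E
```

```text
{'t': 7.5, 'joints': array([-0.4789,  0.3882,  1.5813,  0.0001,  1.1721, -0.0622]), 'dq': array([-0.0022,  0.0005, -0.0024, -0.0009,  0.0004, -0.0002]), 'effort': array([ -0.0905, -56.734 , -32.0237,   0.0237,   0.0027,  -0.0013]), 'tool_pos': array([ 0.5292, -0.2224,  0.2374]), 'ee_rot': array([ 0.5927,  0.3857, -0.5926,  0.3857]), 'contact_force': array([-0.4659, -0.2956, -5.9048]), 'torque': array([-0.0044,  0.0391, -0.017 ]), 'finger_gap': 0.019179060548721486}
```

View pics/m_s.png

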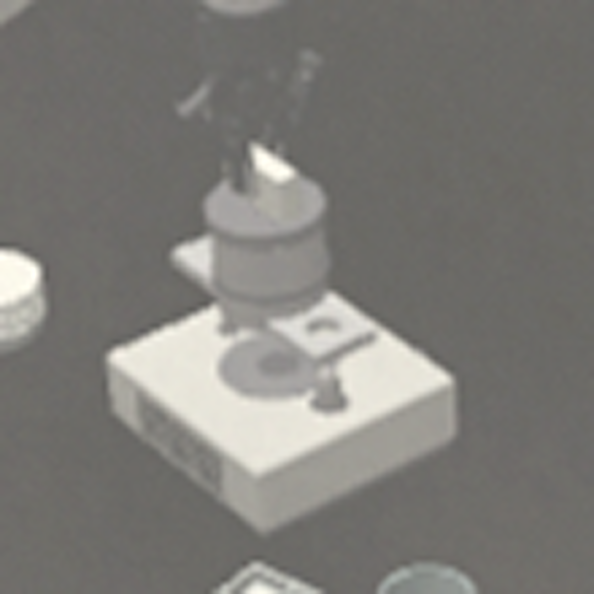

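View pics/m_t.png

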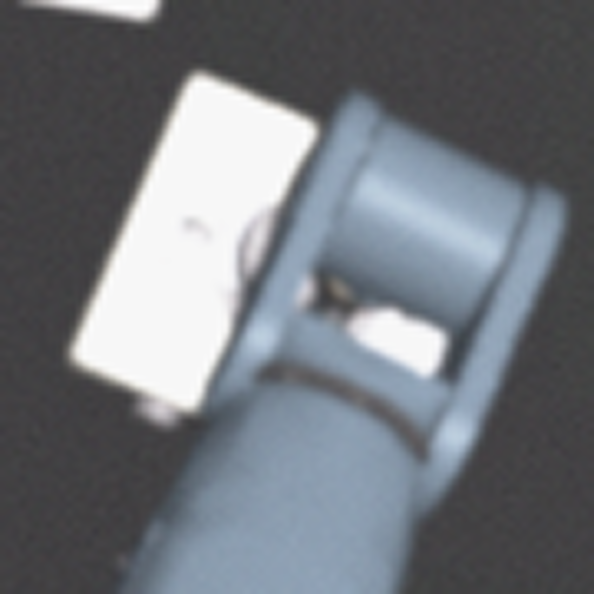

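```bash
python3 - <<'E'
from meas import *
np.set_printoptions(precision=4,suppress=True)
s=avg("scene",6); np.savez("sc1.npz",g=s["g"]); t=avg("top",6); np.savez("tp1.npz",g=t["g"])
cv2.imwrite("pics/e_s.png",np.clip(cv2.resize(s["g"][165:215,180:245],None,fx=12,fy=12,interpolation=cv2.INTER_CUBIC)*1.35-40,0,255).astype(np.uint8))
g=t["g"][195:225,330:370]; cv2.imwrite("pics/e_t.png",np.clip((cv2.resize(g,None,fx=18,fy=18,interpolation=cv2.INTER_CUBIC)-200)*5,0,255).astype(np.uint8))
E
```

```text
(no output)
```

View pics/e_s.png

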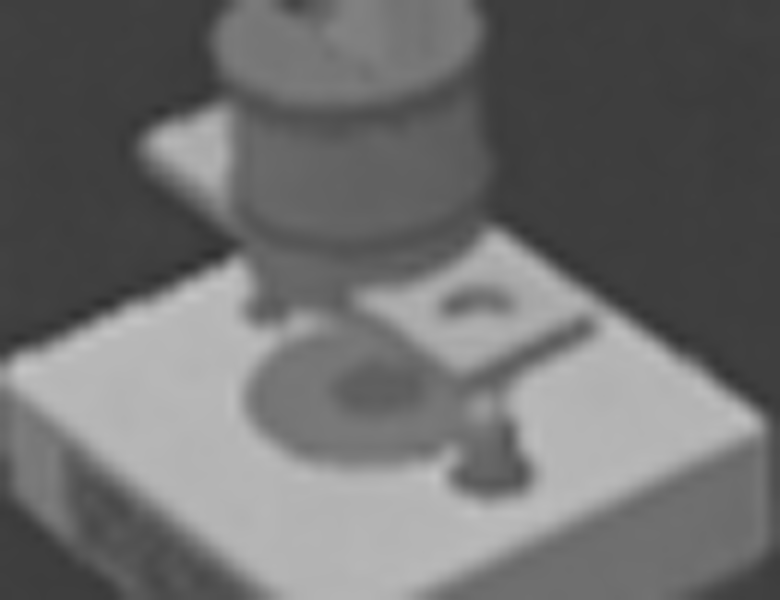

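View pics/e_t.png

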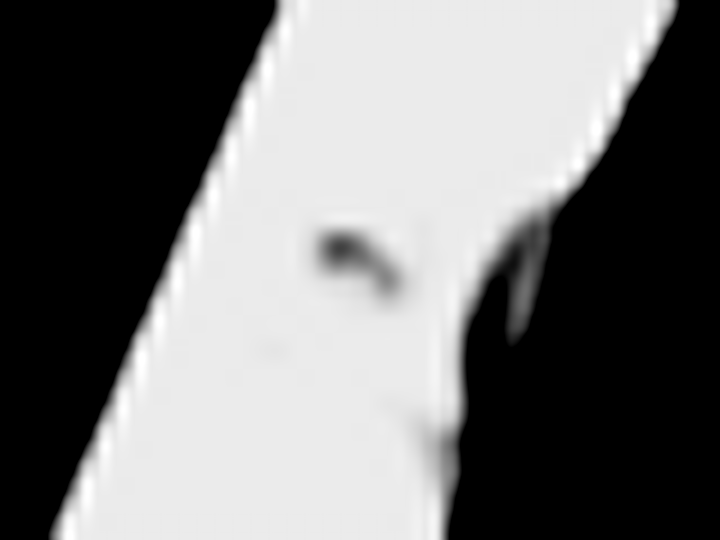

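```bash
python3 - <<'E'
from meas import *
from scipy.spatial.transform import Rotation as Ro
np.set_printoptions(precision=4,suppress=True)
s=grab("scene"); s0=np.load("sc0.npz")["g"]; st=status.get_state()
d=lambda p:(np.float64(p)+.5)/12-.5+[180,165]
z=st["tool_pos"][2]-.1025+.012
H=ray(s,d([478,307]),z)[0]; print("holeL scene",H)
corner=ray(s,d([[598,323]]),z); print("plate right corner",corner)
Y=Ro.from_quat(st["ee_rot"]).as_matrix()[:,1]; yaw=np.arctan2(Y[1],Y[0]); print("tool yaw",yaw, st["tool_pos"])
ey=np.array([-np.sin(yaw),np.cos(yaw)]);ex=np.array([ey[1],-ey[0]])
print("pred holeL from TCP",st["tool_pos"][:2]+.07*ey,"corner",st["tool_pos"][:2]+.1*ey+.03*ex)
# mill in scene: fit deck quad edges in sc0
g=cv2.resize(s0[170:235,170:250],None,fx=8,fy=8,interpolation=cv2.INTER_CUBIC)
print(np.percentile(g,[5,50,90,97]))
for th in (130,140,148):
    c=mm(g>th)[0]; hull=cv2.convexHull(c); q=cv2.approxPolyDP(hull,20,True)[:,0]
    px=(q+.5)/8-.5+[170,170]; w=ray(s,px,.07); print(th,len(q),w[:,:2].tolist() if len(q)<7 else 0, "mean",w.mean(0))
# hub ellipse
D=s0[183:212,190:235]; 
for th in (120,125,130):
    gg=cv2.resize(D,None,fx=8,fy=8,interpolation=cv2.INTER_CUBIC)
    c=mm(gg<th)[0:3]
    for k in c:
        if cv2.contourArea(k)<500: continue
        m=cv2.moments(k); p=(np.array([m["m10"]/m["m00"],m["m01"]/m["m00"]])+.5)/8-.5+[190,183]; print("hub",th,cv2.contourArea(k)/64,p,ray(s,p,.07)[0])
cv2.imwrite("pics/hub.png",np.clip(cv2.resize(s0[180:220,180:245],None,fx=12,fy=12,interpolation=cv2.INTER_CUBIC)*1.35-40,0,255).astype(np.uint8))
E
```

```text
holeL scene [ 0.5622 -0.1577  0.1468]
plate right corner [[ 0.5528 -0.1142  0.1468]]
tool yaw -0.4180014246248144 [ 0.529  -0.2231  0.2373]
pred holeL from TCP [ 0.5575 -0.1591] corner [ 0.5971 -0.1439]
[ 75.8735  78.3464 164.0175 166.0218]
130 4 [[0.48444586842692194, -0.08893909943306966], [0.6683108277846781, -0.16236864606780377], [0.5812118104964239, -0.3553837483556064], [0.40104517939206374, -0.28008098633351386]] mean [ 0.5338 -0.2217  0.07  ]
140 4 [[0.4911886620217001, -0.08536839801670304], [0.6655289373019231, -0.16464752584892994], [0.5782684961035354, -0.35599074916910367], [0.402385896204954, -0.2779597935049065]] mean [ 0.5343 -0.221   0.07  ]
148 4 [[0.4908165771937314, -0.08680872607385859], [0.6634943358471945, -0.1664797222227088], [0.5788542902248286, -0.35494780374202906], [0.40330259637658616, -0.2774252288117425]] mean [ 0.5341 -0.2214  0.07  ]
hub 120 194.609375 [212.1619 197.8435] [ 0.5323 -0.217   0.07  ]
hub 120 80.609375 [196.4546 185.7219] [ 0.4795 -0.3311  0.07  ]
hub 120 77.296875 [229.4822 186.0294] [ 0.4174 -0.1932  0.07  ]
hub 125 214.4296875 [212.2064 197.8629] [ 0.5324 -0.2167  0.07  ]
hub 125 83.96875 [196.6112 185.8102] [ 0.4798 -0.3301  0.07  ]
hub 125 78.7421875 [229.4366 186.0622] [ 0.4177 -0.1933  0.07  ]
hub 130 233.2421875 [212.4119 197.8875] [ 0.5322 -0.2158  0.07  ]
hub 130 87.546875 [196.7653 185.8987] [ 0.4802 -0.3291  0.07  ]
hub 130 80.2578125 [229.385  186.0932] [ 0.4181 -0.1934  0.07  ]
```

View pics/hub.png

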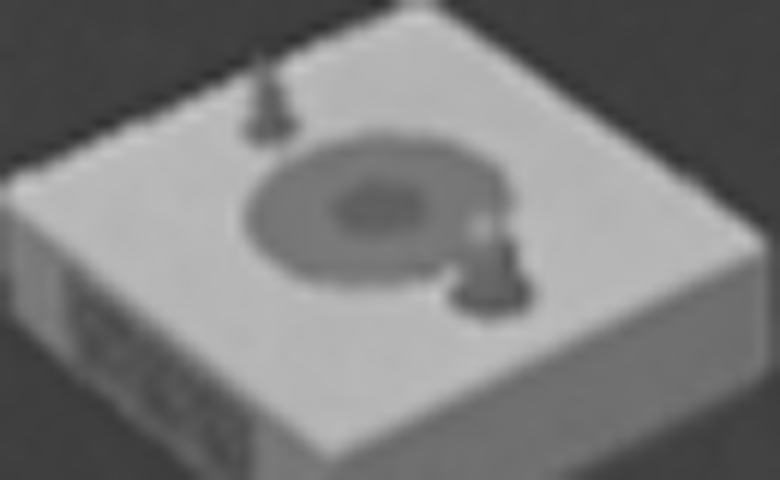

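Both cameras agree once corrected: mill centre is about (0.529, -0.224) and the held jar is within about 1 mm of that. In the scene crop the large hole at (478,307) sits over the large peg at (489,450). Starting a slow descent over the tapers.

Emit:
step_arm(moves=[1,0.8,0,0.1,0,0,0,1,1.8,0,0.1,0,0,0,1,2.8,0,0.1,0,0,0,1,3.4,0,0.1,0,0,0,1,3.8,0,0.1,0,0,0,1,4.2,0,0.1,0,0,0,1,4.5,0,0.1,0,0,0,1,4.5,0,0.1,0,0,0])

```text
t: 9.25
tool_pos: [0.5282, -0.224, 0.192]
ee_rot: [-0.593, -0.386, 0.593, -0.385]
contact_force: [-1.7, -0.6, -7.8]
finger_gap: 0.0191
```

```bash
python3 - <<'E'
from mv import *
s=status.get_state();print(s["tool_pos"],s["contact_force"],s["torque"],s["finger_gap"])
f=grab("scene"); cv2.imwrite("pics/d1.png",np.clip(cv2.resize(f["color"][165:215,180:245,::-1].astype(np.float32),None,fx=12,fy=12,interpolation=cv2.INTER_CUBIC)*1.35-40,0,255).astype(np.uint8))
E
```

```text
[ 0.5282 -0.224   0.192 ] [-1.7474 -0.564  -7.7604] [-0.1787  0.6572  0.0777] 0.019109550049089746
```

View pics/d1.png

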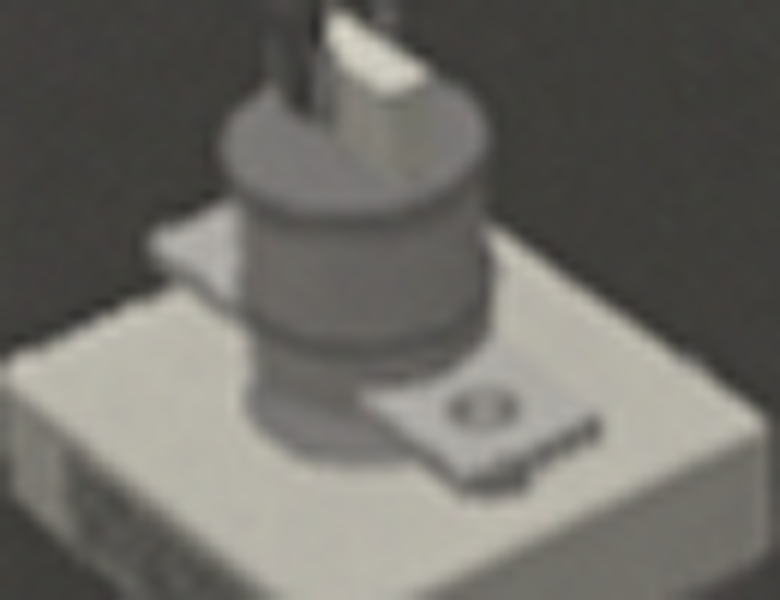

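The peg top shows centred in the large hole at (482,410), with only a light side force of about -1.2 N in x. Continuing down with a 1 mm yield that way.

Emit:
step_arm(moves=[1,0.2,-0.1,0,0,0,0,1,0.5,-0.1,0,0,0,0,1,0.8,-0.1,0,0,0,0,1,1,-0.1,0,0,0,0,1,1,-0.1,0,0,0,0])

```text
t: 9.93
tool_pos: [0.5277, -0.2235, 0.182]
ee_rot: [-0.593, -0.385, 0.593, -0.385]
contact_force: [-1.4, -0.6, -7.3]
finger_gap: 0.0191
```

Emit:
step_arm(moves=[1,0.3,0,0,0,0,0,1,0.5,0,0,0,0,0,1,0.7,0,0,0,0,0,1,0.8,0,0,0,0,0,1,0.9,0,0,0,0,0,1,0.9,0,0,0,0,0])

```text
t: 10.68
tool_pos: [0.5277, -0.2236, 0.1732]
ee_rot: [-0.593, -0.385, 0.593, -0.385]
contact_force: [-1.7, -1.7, -5.8]
finger_gap: 0.0191
```

Contact is just beginning, so I'm easing down 1–2 mm more.

Emit:
step_arm(moves=[1,0.1,0,0,0,0,0,1,0.2,0,0,0,0,0,1,0.2,0,0,0,0,0])

```text
t: 11.05
tool_pos: [0.5278, -0.2238, 0.1725]
ee_rot: [0.593, 0.385, -0.593, 0.386]
contact_force: [-6.8, -0.8, 6.7]
finger_gap: 0.0191
```

```bash
python3 - <<'E'
from mv import *
s=status.get_state();print(s["tool_pos"],s["contact_force"],s["torque"],s["finger_gap"])
f=grab("scene"); cv2.imwrite("pics/d2.png",np.clip(cv2.resize(f["color"][165:215,180:245,::-1].astype(np.float32),None,fx=12,fy=12,interpolation=cv2.INTER_CUBIC)*1.35-40,0,255).astype(np.uint8))
E
```

```text
[ 0.5278 -0.2238  0.1725] [-6.8146 -0.7577  6.7286] [0.0474 1.3907 0.0583] 0.019120765459658986
```

View pics/d2.png

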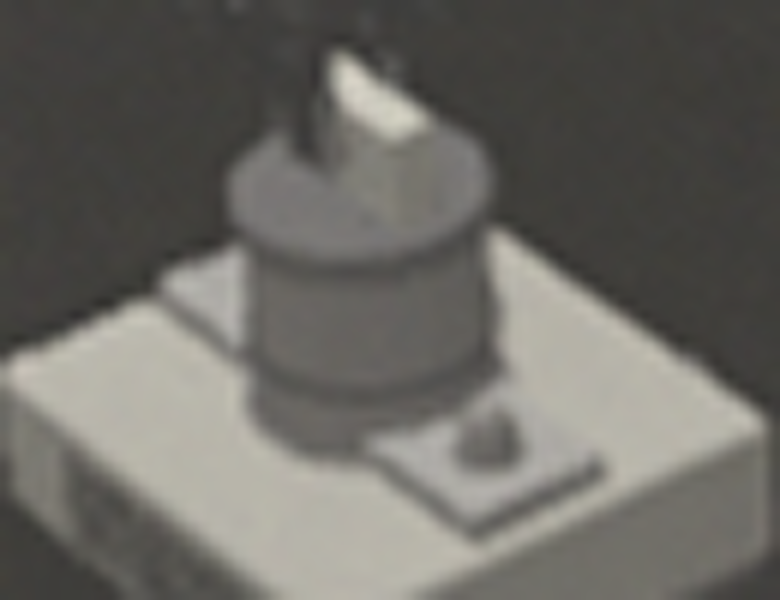

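The plate is on the deck (TCP z 0.1725, as predicted) and the large peg stands through its hole at (490,435). Releasing.

Emit:
step_arm(moves=[2.2,0,0,0,0,0,0,3,0,0,0,0,0,0,5,0,0,0,0,0,0,7,0,0,0,0,0,0,8.5,0,0,0,0,0,0,8.5,0,0,0,0,0,0,8.5,0,0,0,0,0,0])

```text
t: 11.98
tool_pos: [0.5277, -0.2236, 0.1713]
ee_rot: [0.593, 0.385, -0.593, 0.385]
contact_force: [-0.3, -0.5, -0.8]
finger_gap: 0.0853
```

Emit:
step_arm(moves=[8.5,-1,0,0,0,0,0,8.5,-3,0,0,0,0,0,8.5,-7,0,0,0,0,0,8.5,-11,0,0,0,0,0,8.5,-15,0,0,0,0,0,8.5,-15,0,-5,0,0,0,8.5,-15,0,-10,0,0,0,8.5,-15,0,-15,0,0,0,8.5,-15,0,-20,0,0,0,8.5,-15,0,-25,0,0,0,8.5,-15,0,-25,0,0,0,8.5,-15,0,-25,0,0,0])

```text
t: 13.48
tool_pos: [0.629, 0.0047, 0.3217]
ee_rot: [-0.593, -0.385, 0.593, -0.386]
contact_force: [-0.1, 0.4, -0.2]
finger_gap: 0.0851
```

```bash
python3 - <<'E'
from mv import *
s=status.get_state();print(s["t"],s["tool_pos"],s["contact_force"],s["finger_gap"])
f=grab("scene"); cv2.imwrite("pics/f_s.png",np.clip(cv2.resize(f["color"][165:215,180:245,::-1].astype(np.float32),None,fx=12,fy=12,interpolation=cv2.INTER_CUBIC)*1.35-40,0,255).astype(np.uint8))
t=grab("top"); cv2.imwrite("pics/f_t.png",cv2.resize(t["color"][175:260,320:410,::-1],None,fx=6.6,fy=6.6,interpolation=cv2.INTER_CUBIC)); cv2.imwrite("pics/f_full.png",f["color"][...,::-1])
E
```

```text
13.475 [0.629  0.0047 0.3217] [-0.0952  0.4053 -0.2324] 0.08511676435594137
```

View pics/f_s.png

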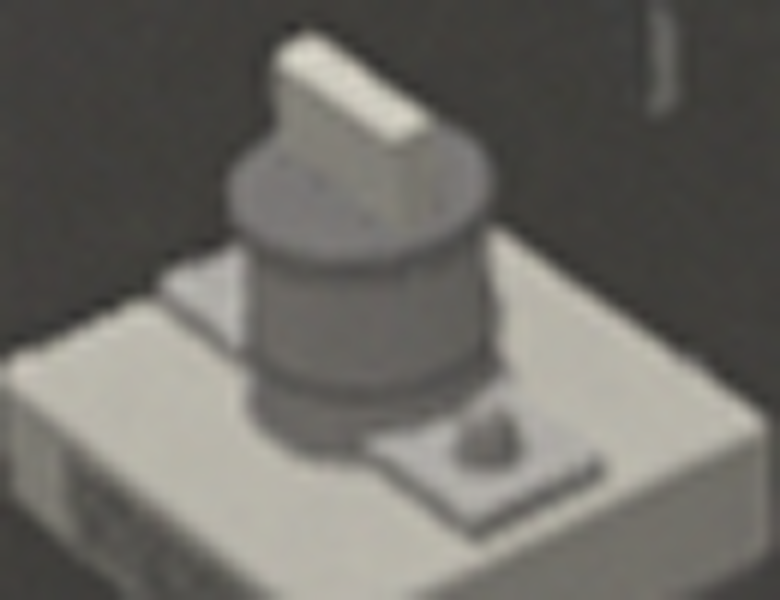

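View pics/f_t.png

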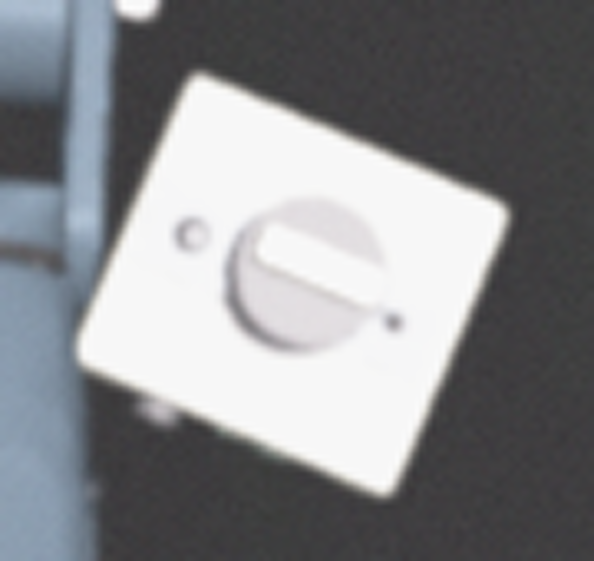

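View pics/f_full.png

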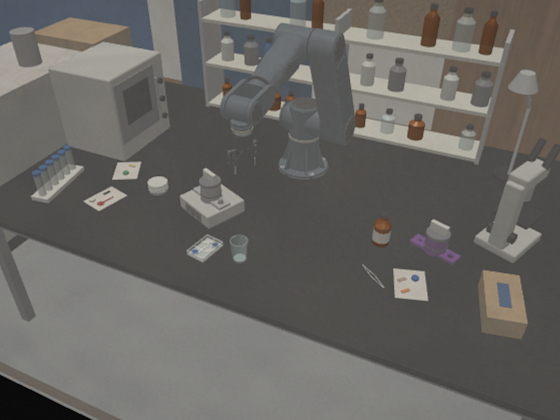

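Both views show the jar upright on the mill. In the top crop the large peg is up through its hole at (192,235) and the small one at (393,320). The plate is down on the deck, the gripper is clear, and the bystanders are where they were. Handing in.

```bash
python3 -c "
from bench import close_job,status
print(close_job(), status.get_state()['t'])"
```

```text
the job is handed in; nothing more can be done
the job is handed in; nothing more can be done
```

I picked up the grey jar by its bar, carried it level to the mill, lowered it over the pegs in small steps, released it and backed the arm away. I handed the job in at about 13.6 s; no verdict is reported.

**Last checks:**
- **Seating:** Both pegs show through their matching holes. At contact the TCP was at z = 0.1725 m, exactly 70 mm above its grasp height, so the plate is on the deck.
- **Release:** The contact force fell to about 0 after letting go. The gripper is clear of everything.
- **Surroundings:** The bystanders and the purple look-alike look to be where they started. I compared the pictures by eye and did not measure them.

**Disagreements along the way:** The two cameras differed by about 4 mm. I settled it using the grasp position and the scene view. A light side force showed while lowering: about 1.5 N on the pegs, and about 7 N sideways when the plate was pressed on the deck. It vanished on release. I judged the final tilt and centring from the pictures and the contact height, without measuring them separately.

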